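# Gauge a block cell in a bench caliper

### The arm

A 7-joint arm with a two-finger parallel gripper is mounted at the origin on a cart in front of the work surface, level with it; the furniture and walls round the work are solid. World frame = base frame: x ahead of the robot, y to its left, z up, the work surface at z = 0. Lengths are in m, angles in rad, forces in N, time in s.
With the tool pointing down it reaches from about 0.425 to 0.875 m from the base axis. Payload 4.7 kg.
Tool frame: the origin (TCP) lies midway between the tips of the shut fingers; the grasp point (between the pads) lies 19 mm behind it; z points along the fingers, y is the line along which they close (so a half turn about z gives the same grasp; the last joint's range is limited). The gripper opens to 87 mm and grips with 3 to 60 N. Pads are 19 mm wide; open, the fingers measure 117 mm over their backs; the gripper's body (75 mm by 190 mm) begins 51 mm behind the grasp point.
Start: joints at [1.262, 0.321, -0.07, 1.45, 0.023, 1.371, -0.057], TCP at [0.206, -0.616, 0.223] pointing down, gripper open.
Joint ranges: [-2.86, 2.86], [-0.3, 2.09], [-1.38, 1.24], [0.06, 2.45], [-1.56, 4.7], [0.09, 2.05], [-2.69, 2.69]. Speed limits (rad/s): [2.57, 2.57, 3.14, 3.14, 3.14, 3.14, 3.14].

### API

Orientations are given as a unit quaternion [x, y, z, w].
In Python, from cell import arm gives the robot as it stands.
- The arm moves only by the shell command python3 -m inch 'ROWS' [FORCE]. ROWS is a JSON object of lists of equal length, an entry for each row: "dp": the shift along the world's x, y, z in cm, a list of three; "roll": the turn about the world's z in rad; "gripper": the closure, from 0 (fully open) to 1 (shut). A call has 1 to 12 rows; each row shifts and turns the commanded pose from where the row before left it; what a row does not reach is not made up. A row lasts 1/10 s, in which the tool goes at most 50 mm and 8.59 degrees, less where a joint would pass 70% of its speed; a pose out of reach is approached as far as the arm can. A call with a gripper value outside its range is refused whole. The fingers move at their own pace and stop on an object; FORCE is the grip in N (left out, the last holds). Time passes only in rows, so rows that do not move let the fingers close. It gives the time, the measured TCP pose, the force, the opening and the grip force at its end, in the units of the state.
- arm.state(): the state, without advancing time (a new reading comes with each control period).
- arm.read_camera(name): name is "scene" or "top" or "wrist"; returns (picture, depth): 384x512x3 uint8, red, green, blue; 384x512 float32, m along the optical axis (not along the pixel's ray), 0 where there is no reading.
- arm.get_calibration(name): a dict with "intrinsics" (3x3 intrinsics, pixels), "eye" and "rotation" of the camera in the world; the wrist camera has in their place "tool_from_camera" (4x4, takes a point from camera to tool coordinates, whose origin is the TCP and whose axes are the flange's). Camera axes: x right, y down, z forward; pixel columns grow to the right and rows downward; lengths in m; the calibration is good to about 2 mm. The wrist camera is an equidistant fisheye: a pixel r from the principal point sees the ray r / f radians off the axis. A picture is of the moment at which its call begins: read the wrist's pose just before it. get_calibration takes no time and is no camera call.
- arm.finish_job(): hands the job in; it is judged then, once.
The state is a dict: "clock": time; "joint_pos": joint angles; "dq": joint speeds; "effort": joint torques, N m; "position": TCP position; "tcp_rot": TCP orientation; "wrist_force": force on the tool from outside, world axes, zero at the start; "moment": the same for the moment, N m; "finger_gap": opening from 0.0 (shut) to 1.0 (fully open); "grasp_force": force on a finger pad.
Only numpy, scipy, OpenCV 4.12 (cv2) and the standard library are available. Lean on these libraries where they do the work, as an engineer would, in place of code of your own. Each camera call takes 0.05 s, during which the arm holds its last target. There are 200 camera calls.

### The job

Check the block cell for swelling: stand it upright on the base of the bench caliper between the jaws, its 18 mm thickness along the beam, sliding the jaws open first if they are too close. Let it go, then draw the sliding jaw in by its thumb post until both jaws press gently on the cell, hold that light pressure for a moment without cocking the jaw, and let go with the jaws left closed on the cell. Keep the robot off both jaws and the magnifier, and leave the other things on the bench alone.

Things in the scene. Friction and masses are not known exactly. Their poses are not given: they have to be found in the camera images.
- caliper_stand: Bench caliper, fixed. Grey base plate x -36..+86, y -40..+184 mm, 14 mm thick; steel beam along y at x = +41 mm, 16 wide, top 30 mm above the bench; end block at y +171..+183, 36 mm high. Origin on the bench below the measuring place, in line with the fixed jaw's face. x runs from the jaw tips to the beam, roughly away from the robot (yaw varies); y along the beam, opening direction; z up.
- measuring_place (a point): Point on the flat top of the base plate (14 mm above the bench, axes as the stand's), in the middle of the jaws' reach: x = 0; y = 0 is the fixed jaw's face with its anvil fully back. A gauged cell's underside centre ends at about x = 0 and y = +9 to +23 mm here, depending on the anvil, its thickness along y.
- fixed_jaw: Fixed steel jaw pointing from the beam toward the robot: stand x -24 to +30 mm, 18 to 32 mm above the bench, head block (28x18 mm, 36 mm high) on the beam. Its face, looking to +y, is an anvil plate set by a zero screw and locked: the face stands anywhere from stand y = 0 to +14 mm, at a setting this pose does not tell; feel or see where it is. Origin as the stand's.
- sliding_jaw: Sliding steel jaw on the carriage: 12 mm thick, stand x -22 to +30 mm, 18 to 32 mm above the bench. Origin at bench level under the beam's centre line, in line with its face; axes parallel to the stand's while square. The carriage has sprung play: it cocks about the vertical through this origin, 8 Nm/rad (5 N on the cell: about 0.025 rad), and springs back. Over 0.045 rad counts as cocked.
- jaw_face (a point): Point on the sliding jaw's measuring face (looks to -y), facing the measuring place: stand x = 0, 25 mm above the bench.
- slider (a joint): Position of the sliding jaw's face along stand y in m, 0 to 0.065 (0 = at the fixed jaw's face with its anvil fully back). About 1.5 N of dry friction plus 6 Ns/m; stays where it is left. Starts anywhere from 16 to 60 mm; the cell needs 18 mm beyond the anvil, and room to be set down. Ends at 0.018 to 0.032, depending on the anvil.
- thumb_post (a point): Centre of the top of the thumb post: upright round metal post, 12 mm diameter, top 74 mm above the bench, foot collar (20 mm diameter) up to 40 mm; on the carriage, 80 mm beyond the sliding jaw's face, over the beam's centre line. The carriage is 94 mm long, 30 mm wide, its top 37 mm (display 40 mm) above the bench.
- magnifier: Fixed reading lens over the thumb post's travel: framed glass, stand x +45..+91, y +76..+174 mm, underside 152 mm above the bench, on two rods at x +78. Front edge 4 mm behind the post's axis: a gripper coming straight down on the post hits it; come from the robot's side, tool leaning 35 to 45 degrees (fingers pointing down and along stand +x). Origin as the stand's.
- cell: Loose 9 V block cell standing on end, terminals up: 18 mm (its x) by 26 mm (its y) by 46 mm high, 49 with terminals; 37 to 64 g; origin under its centre. It stands on the open bench to the right of the caliper. Held across its 26 mm near the top, its wide faces stay free for the jaws and the fingertips pass above the jaws. A measuring pressure of 3 to 8 N is right.
- spool: Bystander: spool of solder wire, 50 mm diameter, 44 mm high, origin under its centre. Leave alone.
- tape: Bystander: roll of black insulating tape, 63 mm diameter, 19 mm high, origin under its centre. Leave alone.
- driver: Bystander: grey precision screwdriver lying on the bench, 118 mm long, 15 mm thick, origin under its middle. Leave alone.

How it is judged:
On the way, in this order (a step that is already met when the one before it is completed fails the run):
1. the cell stands upright on the caliper's base between the two jaws, let go (x of cell in the frame of measuring_place between -0.012 and 0.012 m and z of cell in the frame of measuring_place between -0.004 and 0.004 m and angle between cell's own z axis and vertical below 0.08 rad and y of cell in the frame of measuring_place above 0.006 m and y of cell in the frame of jaw_face below -0.006 m and contact force between the fingers and cell below 0.1 N), for 0.2 s.
2. the cell, not held by the fingers, is pressed by both jaws at once with more than 2 N (contact force between the fingers and cell below 0.1 N and contact force between each of sliding_jaw, fixed_jaw and cell above 2 N), for 0.3 s.
At the end, for the whole second after the job is handed in: The cell stands upright, at rest and released on the base, within 12 mm of mid-jaw and 4 degrees of square, its thickness along the beam, beside the fixed jaw; the sliding jaw is closed on it (gap under 2 mm) and square within 0.03 rad (x of cell in the frame of measuring_place between -0.012 and 0.012 m and z of cell in the frame of measuring_place between -0.004 and 0.004 m and angle between cell's own z axis and vertical below 0.08 rad and contact force between the fingers and cell below 0.1 N and y of cell in the frame of measuring_place between 0.0065 and 0.0247 m and angle between the x axis of cell and the y axis of caliper_stand, either way round below 0.07 rad and y of cell in the frame of jaw_face above -0.0109 m and angle between the x axis of sliding_jaw and the x axis of caliper_stand, either way round below 0.03 rad and linear speed of cell below 0.01 m/s and angular speed of cell below 0.1 rad/s); the robot touches nothing.
It fails at once if the sliding jaw cocked by more than 0.045 rad (angle between the x axis of sliding_jaw and the x axis of caliper_stand, either way round above 0.045 rad).
It fails at once if the cell squeezed between the jaws with more than 12 N (contact force between sliding_jaw and cell above 12 N).
It fails at once if the robot pushed on a jaw with more than 3 N (contact force between any of the fingers, the arm and fixed_jaw above 3 N or contact force between any of the fingers, the arm and sliding_jaw above 3 N).
It fails at once if the robot pushed against the magnifier with more than 5 N (contact force between any of the fingers, the arm and magnifier above 5 N).
It fails at once if a bystander moved by more than 15 mm (distance of any of spool, tape, driver from where it was at the start of the episode above 0.015 m).
It also fails if it takes over 72 s, if anything falls off the work surface, if the arm or the gripper's body presses on something with over 40 N, if the wrist force passes 120 N, or if a joint passes its speed limit or range.

## Working session

There is one attempt and no reset: what is moved stays moved. The work goes in short steps, Python scripts to look and compute and a shell command to move; the robot and the scene stay as the last step left them, time stands still between calls to the robot, and variables do not carry over. Pictures are saved under pics/ and viewed, at most 10 in all, crops included, and the job is handed in when it is done.

```bash
ls; mkdir -p pics
cat > h.py <<'E'
import numpy as np, cv2
from cell import arm
def save(n,f):
    im,d=arm.read_camera(n); cv2.imwrite(f,im[:,:,::-1]); np.save(f+'.npy',d); return im,d
def ray(n,u,v):
    c=arm.get_calibration(n);K=np.array(c['intrinsics']);R=np.array(c['rotation'])
    return np.array(c['eye']),R@(np.linalg.inv(K)@[u,v,1])
def plane(n,u,v,z):
    e,r=ray(n,u,v); return e+r*(z-e[2])/r[2]
def dep(n,d,u,v):
    e,r=ray(n,u,v); return e+r*d[int(v),int(u)]
E
python3 - <<'E'
from h import *
a,_=save('scene','pics/s.png');b,_=save('top','pics/t.png')
cv2.imwrite('pics/st.png',cv2.resize(np.vstack([a,b])[:,:,::-1],None,fx=.78,fy=.78))
for n in('scene','top'):
    c=arm.get_calibration(n);print(n,c)
print(arm.get_calibration('wrist'));print(arm.state())
E
```

```text
pics
scene {'intrinsics': array([[475.69299308,   0.        , 259.24586134],
       [  0.        , 475.69299308, 188.64098449],
       [  0.        ,   0.        ,   1.        ]]), 'eye': array([-0.17648303, -0.47635403,  0.54668063]), 'rotation': array([ 0.73983209, -0.43545092,  0.24875647, -0.44849882])}
top {'intrinsics': array([[477.9784262 ,   0.        , 260.49537543],
       [  0.        , 477.9784262 , 196.32715748],
       [  0.        ,   0.        ,   1.        ]]), 'eye': array([ 0.36500387, -0.04848216,  1.05939764]), 'rotation': array([ 0.70713876, -0.7006082 ,  0.06524068, -0.06961737])}
{'intrinsics': array([[297.31863964,   0.        , 256.45823602],
       [  0.        , 297.31863964, 187.09297206],
       [  0.        ,   0.        ,   1.        ]]), 'tool_from_camera': array([[-1.18929237e-03, -9.59941350e-01, -2.80198484e-01,
         7.67032894e-02],
       [ 9.99999260e-01, -1.21375255e-03, -8.62253932e-05,
         4.35870149e-04],
       [-2.57320304e-04, -2.80198379e-01,  9.59942083e-01,
        -1.61466360e-01],
       [ 0.00000000e+00,  0.00000000e+00,  0.00000000e+00,
         1.00000000e+00]])}
{'clock': 0.1, 'joint_pos': array([ 1.26208344,  0.32174739, -0.07008266,  1.45154803,  0.02259608,
        1.37079175, -0.05689322]), 'dq': array([ 0.00057363, -0.00261791, -0.00162909, -0.00270246,  0.00107171,
        0.00026791,  0.00046591]), 'effort': array([-1.66609411e-04, -4.92572379e+01, -4.05823784e-01, -3.13396668e+01,
       -6.41825167e-02,  3.95200239e-02,  7.69706185e-05]), 'position': array([ 0.20600151, -0.61597508,  0.22157432]), 'tcp_rot': array([ 9.86999321e-01,  1.60722157e-01, -1.81189939e-04, -8.34439170e-04]), 'wrist_force': array([ 0.78341203, -0.68921407, -0.12798569]), 'moment': array([ 0.04043788, -0.01268705, -0.00462879]), 'grasp_force': 0.0, 'finger_gap': 0.9999857809905706}
```

View pics/t.png

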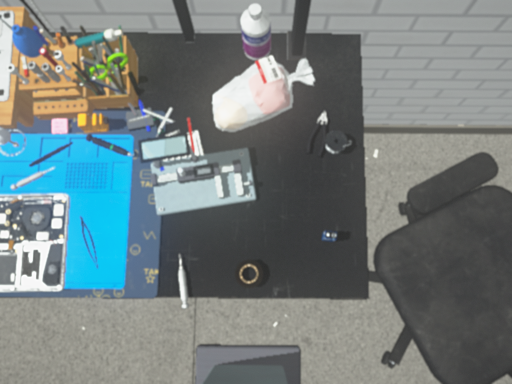

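View pics/s.png

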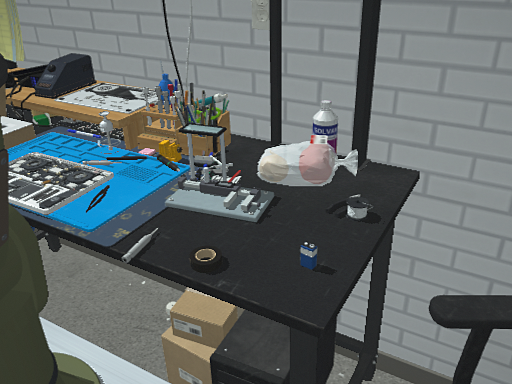

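The top view shows the cell at (328,236), tape (250,272), driver (183,282), spool (338,142) and the caliper plate over (155–255,150–215). In it, up is +x and left is +y. In the scene view the cell is at (308,255) and the caliper around (220,195).

```bash
python3 -m inch 2>&1 | tail -15; sed -i "s/R=np.array(c\['rotation'\])/R=Rotation.from_quat(c['rotation']).as_matrix()/; 1i from scipy.spatial.transform import Rotation" h.py
python3 - <<'E'
from h import *
t=cv2.imread('pics/t.png');d=np.load('pics/t.png.npy');s=cv2.imread('pics/s.png');ds=np.load('pics/s.png.npy')
print('cell',dep('top',d,328,236),plane('top',328,236,.047), dep('scene',ds,308,258))
for n,p in dict(tape=(250,272),driver=(183,282),spool=(338,142)).items(): print(n,plane('top',*p,.02))
# height map of caliper from top
e=ray('top',0,0)[0]
U,V=np.meshgrid(np.arange(512),np.arange(384))
c=arm.get_calibration('top');K=np.array(c['intrinsics']);R=Rotation.from_quat(c['rotation']).as_matrix()
P=e+((np.linalg.inv(K)@np.stack([U,V,1+0*U]).reshape(3,-1)).T*d.reshape(-1,1))@R.T
P=P.reshape(384,512,3)
m=(P[...,2]>.008)&(P[...,2]<.02)&(U>150)&(U<262)&(V>140)&(V<220)
pts=P[m][:,:2].astype(np.float32); r=cv2.minAreaRect(pts);print(r);print(cv2.boxPoints(r))
crop=s[155:235,150:290];cv2.imwrite('pics/c1.png',np.vstack([cv2.resize(t[135:225,140:270],(780,540))[:,:],])); cv2.imwrite('pics/c2.png',cv2.resize(s[110:230,155:285],(650,600),interpolation=cv2.INTER_CUBIC))
a=cv2.resize(t[140:220,145:265],(600,400));cv2.imwrite('pics/c1.png',a)
E
```

```text
invalid input
cell [ 0.47630794 -0.18533382  0.04660109] [ 0.4762641  -0.18527992  0.047     ] [ 0.4688173  -0.19499438  0.02523597]
tape [ 0.40010813 -0.02009023  0.02      ]
driver [0.37755754 0.12317331 0.02      ]
spool [ 0.69269032 -0.2151643   0.02      ]
((0.6192548871040344, 0.09632357954978943), (0.15923263132572174, 0.23182034492492676), 9.733017921447754)
[[ 0.5211891   0.19710563]
 [ 0.56038    -0.03137793]
 [ 0.7173207  -0.00445847]
 [ 0.6781298   0.2240251 ]]
```

View pics/c1.png

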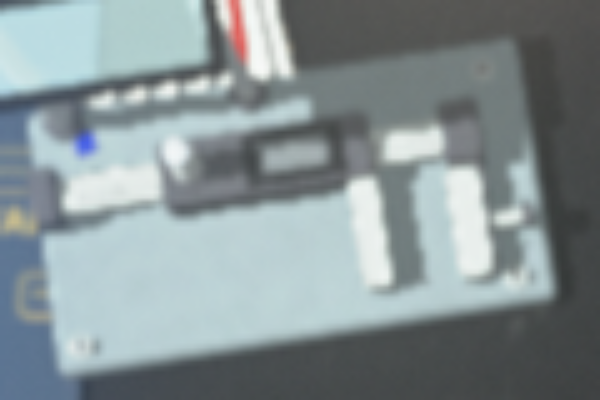

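Crop (5×): the plate corners are at (555,298), (65,375) and (515,38). The fixed jaw face runs along about (447,165)–(458,278), and the sliding jaw face along (378,180)–(395,285). The post top is at (180,155).

```bash
cat >> h.py <<'E'
def toS(p,o,yaw):
    d=np.array(p[:2])-o; c,s=np.cos(yaw),np.sin(yaw); return np.array([c*d[0]+s*d[1],-s*d[0]+c*d[1]])
def toW(q,o,yaw):
    c,s=np.cos(yaw),np.sin(yaw); return o+np.array([c*q[0]-s*q[1],s*q[0]+c*q[1]])
E
python3 - <<'E'
from h import *
f=lambda a,b,z:plane('top',145+a/5-.4,140+b/5-.4,z)[:2]
FR,FL,BR=f(555,298,.014),f(65,375,.014),f(515,38,.014)
print(np.linalg.norm(FL-FR),np.linalg.norm(BR-FR))
v=FL-FR;yaw=np.arctan2(-v[0],v[1]);w=BR-FR;print(yaw,np.arctan2(w[1],w[0]))
o=np.mean([FR-toW((-.036,-.040),np.zeros(2),yaw),FL-toW((-.036,.184),np.zeros(2),yaw),BR-toW((.086,-.04),np.zeros(2),yaw)],0);print('o',o)
for n,a,b,z in [('fix tip',458,278,.032),('fix root',447,165,.032),('sl tip',395,285,.032),('sl root',378,180,.032),('post',180,155,.074)]:print(n,toS(f(a,b,z),o,yaw)*1000)
# cell
t=cv2.imread('pics/t.png');h=cv2.cvtColor(t,cv2.COLOR_BGR2HSV)
m=cv2.inRange(h,(95,90,40),(130,255,255));m[:,:310]=0;m[:,350:]=0;m[:220]=0;m[255:]=0
c=max(cv2.findContours(m,0,2)[0],key=cv2.contourArea);print(cv2.boundingRect(c))
d=np.load('pics/t.png.npy')
q=np.array([dep('top',d,u,v) for u in range(315,350) for v in range(225,248)]);q=q[(q[:,2]>.043)&(q[:,2]<.055)]
r=cv2.minAreaRect(q[:,:2].astype(np.float32));print('cell',r,len(q))
E
```

```text
0.219629216938958 0.12167726461896912
0.1673850751738464 0.1617579928904085
o [0.58951866 0.01360439]
fix tip [-23.74276562   2.52605258]
fix root [27.39503714 -0.17581375]
sl tip [-22.47274899  30.2418682 ]
sl root [25.47807051 30.93053483]
post [ 39.07478071 110.23743288]
(321, 233, 16, 9)
cell ((0.47893190383911133, -0.1901460886001587), (0.025702685117721558, 0.016836771741509438), 85.72442626953125) 92
```

```bash
python3 -m inch '{"dp":[[4,4,0],[4,4,0],[4,4,0],[4,4,0],[3.5,4,0],[2,4,0],[0,4,0],[0,4,0],[0,4,0],[0,3,0],[0,0,0],[0,0,0]],"roll":[0,0,0,0,0,0,0,0,0,0,0,0],"gripper":[0.2,0.2,0.2,0.2,0.2,0.2,0.2,0.2,0.2,0.2,0.2,0.2]}' 20; python3 -c "
from h import *
save('scene','pics/s2.png');save('wrist','pics/w2.png')
s=cv2.imread('pics/s2.png');w=cv2.imread('pics/w2.png')
cv2.imwrite('pics/a2.png',cv2.resize(np.hstack([s,w]),(800,300)))"
```

```text
clock: 1.3
position: [0.4004, -0.2473, 0.2226]
tcp_rot: [0.987, 0.161, -0.0, 0.0]
wrist_force: [0.5, -0.8, 0.7]
finger_gap: 0.797
grasp_force: 0.0
```

View pics/a2.png

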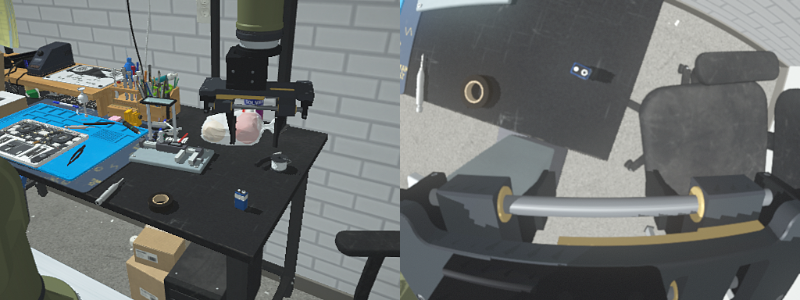

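The wrist and scene views show the gripper's wide bar lying along the closing axis, with the cell ahead at wrist pixel (582,70) in the half-scale picture. Next I go above the cell and take a close look.

```bash
python3 -m inch '{"dp":[[2,1.5,0],[2,1.5,-1],[2,1.5,-2],[1.8,1.3,-2],[0,0,-2],[0,0,0],[0,0,0]],"roll":[-0.1,-0.1,-0.1,-0.1,0,0,0],"gripper":[0.2,0.2,0.2,0.2,0.2,0.2,0.2]}' 20
cat >> h.py <<'E'
def wray(st,u,v):
    c=arm.get_calibration('wrist');K=np.array(c['intrinsics']);T=np.array(c['tool_from_camera'])
    a=np.array([(u-K[0,2])/K[0,0],(v-K[1,2])/K[1,1]]);th=np.linalg.norm(a);k=np.sin(th)/max(th,1e-9)
    R=Rotation.from_quat(st['tcp_rot']).as_matrix(); r=R@(T[:3,:3]@[a[0]*k,a[1]*k,np.cos(th)]); return np.array(st['position'])+R@T[:3,3],r
def wplane(st,u,v,z):
    e,r=wray(st,u,v); return e+r*(z-e[2])/r[2]
E
python3 - <<'E'
from h import *
st=arm.state();im,d=save('wrist','pics/w3.png');P=[]
for v in range(0,384):
  for u in range(0,512):
    if d[v,u]>0:
      e,r=wray(st,u,v);R=Rotation.from_quat(st['tcp_rot']).as_matrix();T=np.array(arm.get_calibration('wrist')['tool_from_camera'])
      ax=R@T[:3,2];p=e+r*d[v,u]/(r@ax)
      if .040<p[2]<.056 and np.hypot(p[0]-.478,p[1]+.189)<.04:P.append([*p,u,v])
P=np.array(P);print(len(P),np.percentile(P,[0,50,100],0))
q=P[P[:,2]<.0475];print(cv2.minAreaRect(P[:,:2].astype(np.float32)),cv2.minAreaRect(q[:,:2].astype(np.float32)))
print(st['position'],st['tcp_rot'])
E
```

```text
clock: 2.1
position: [0.4781, -0.1907, 0.1524]
tcp_rot: [0.999, -0.04, -0.001, -0.0]
wrist_force: [0.2, 0.2, 0.1]
finger_gap: 0.802
grasp_force: 0.0Traceback (most recent call last):
  File "<stdin>", line 6, in <module>
ValueError: time passes only in moves, steps and waits
```

View pics/w3.png

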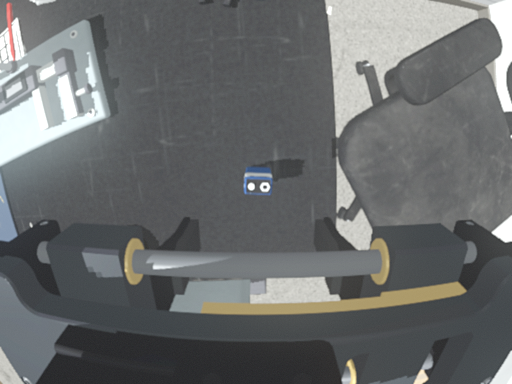

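The cell top is at about (257,187), square in the picture, with the fingers at left and right as intended.

```bash
sed -i 's/^def toS/CAL={k:arm.get_calibration(k) for k in ("wrist","top","scene")}\ndef toS/; s/c=arm.get_calibration(.wrist.);K/c=CAL["wrist"];K/; s/c=arm.get_calibration(n);K/c=CAL[n];K/' h.py
python3 - <<'E'
from h import *
st=arm.state();im=cv2.imread('pics/w3.png');d=np.load('pics/w3.png.npy')
R=Rotation.from_quat(st['tcp_rot']).as_matrix();ax=R@np.array(CAL['wrist']['tool_from_camera'])[:3,2];P=[]
for v in range(150,220):
  for u in range(225,300):
    e,r=wray(st,u,v);p=e+r*d[v,u]/(r@ax)
    if .040<p[2]<.056:P.append([*p,u,v])
P=np.array(P);print(len(P),np.percentile(P,[0,50,100],0))
print(cv2.minAreaRect(P[:,:2].astype(np.float32)))
for p in ((244,179),(271,179),(271,196),(244,196)):print(wplane(st,*p,.046))
E
```

```text
514 [[ 4.69012669e-01 -2.06434869e-01  4.08174329e-02  2.44000000e+02
   1.76000000e+02]
 [ 4.79401108e-01 -1.92430912e-01  4.67335587e-02  2.58000000e+02
   1.85000000e+02]
 [ 4.88245191e-01 -1.78885627e-01  5.05302434e-02  2.72000000e+02
   1.94000000e+02]]
((0.47829312086105347, -0.19252528250217438), (0.026503274217247963, 0.017423728480935097), 82.84371948242188)
[ 0.48590214 -0.18020442  0.046     ]
[ 0.48387116 -0.20536256  0.046     ]
[ 0.46720634 -0.20424987  0.046     ]
[ 0.46927647 -0.17866784  0.046     ]
```

```bash
python3 -m inch '{"dp":[[0,-0.2,-2],[0,0,-3],[0,0,-3],[0,0,-2.5],[0,0,-1.5],[0,0,-0.6],[0,0,0],[0,0,0]],"roll":[0,0,0,0,0,0,0,0],"gripper":[0.4,0.4,0.4,0.4,0.4,0.4,0.4,0.4]}' 15; python3 -m inch '{"dp":[[0,0,0],[0,0,0],[0,0,0],[0,0,0],[0,0,0],[0,0,0],[0,0,0],[0,0,0]],"roll":[0,0,0,0,0,0,0,0],"gripper":[1,1,1,1,1,1,1,1]}' 15
```

```text
clock: 2.95
position: [0.4796, -0.192, 0.0279]
tcp_rot: [0.999, -0.039, 0.001, 0.001]
wrist_force: [0.0, 0.8, -0.2]
finger_gap: 0.599
grasp_force: 0.0
clock: 3.75
position: [0.4787, -0.1915, 0.0268]
tcp_rot: [0.999, -0.039, 0.0, 0.0]
wrist_force: [0.4, -0.2, 3.1]
finger_gap: 0.303
grasp_force: 15.0
```

```bash
python3 -m inch '{"dp":[[0,0,3],[0,0,3.5],[0,0,3.5],[1,2,0],[2,3,0],[2,4,0],[2,4,0],[2,4,0],[1.8,3,0],[0,2.1,0],[0,0,0],[0,0,0]],"roll":[0,-0.12,-0.12,-0.12,-0.12,-0.14,-0.14,-0.14,-0.14,-0.14,-0.147,0],"gripper":[1,1,1,1,1,1,1,1,1,1,1,1]}' 15
python3 - <<'E'
from h import *
st=arm.state();print(st['position'],2*np.arctan2(st['tcp_rot'][1],st['tcp_rot'][0]),st['joint_pos']);save('wrist','pics/w4.png')
E
```

```text
clock: 4.95
position: [0.5657, -0.0125, 0.1115]
tcp_rot: [0.853, -0.522, -0.013, 0.01]
wrist_force: [0.4, 0.5, -0.7]
finger_gap: 0.298
grasp_force: 15.0
[ 0.56567477 -0.0124592   0.1115025 ] -1.09809674820016 [-0.11892554  0.24744089  0.10676067  1.77520994 -0.02643072  1.15312356
 -2.67274106]
```

View pics/w4.png

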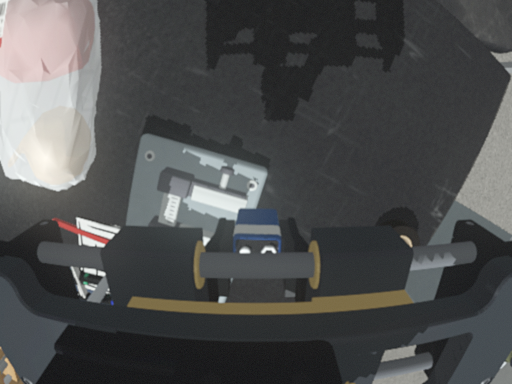

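j7 has run into its limit, so I'll use the half-turned grasp orientation instead: roll back by about +2.83.

```bash
python3 -m inch '{"dp":[[0,0,2],[0,0,2],[0,0,1],[0,0,0],[0,0,0],[0,0,0],[0,0,0],[0,0,0],[0,0,0],[0,0,0],[0,0,0],[0,0,0]],"roll":[0.14,0.14,0.14,0.14,0.14,0.14,0.14,0.14,0.14,0.14,0.14,0.14],"gripper":[1,1,1,1,1,1,1,1,1,1,1,1]}' 15; python3 -m inch '{"dp":[[0,0,0],[0,1,0],[0,1.5,0],[1,1,0],[1,0.5,0],[0,0,0],[0,0,0],[0,0,0],[0,0,0],[0,0,0]],"roll":[0.14,0.14,0.14,0.14,0.14,0.14,0.14,0.14,0,0],"gripper":[1,1,1,1,1,1,1,1,1,1]}' 15;python3 - <<'E'
from h import *
st=arm.state();R=Rotation.from_quat(st['tcp_rot']).as_matrix();print(st['position'],np.arctan2(R[1,0],R[0,0]),R[:,2],st['joint_pos'])
E
```

```text
clock: 6.2
position: [0.5661, -0.0133, 0.1627]
tcp_rot: [0.957, 0.289, -0.003, 0.015]
wrist_force: [0.4, -0.5, -1.2]
finger_gap: 0.3
grasp_force: 15.0
clock: 7.2
position: [0.5862, 0.0264, 0.1626]
tcp_rot: [0.661, 0.75, 0.006, 0.014]
wrist_force: [-0.2, -0.1, -0.6]
finger_gap: 0.299
grasp_force: 15.0
[0.58618346 0.02641283 0.16264848] 1.6964906402093016 [ 0.02925849 -0.01046472 -0.9995171 ] [ 0.07276225  0.21010434 -0.19491218  1.7137962   0.05831492  1.19427164
 -0.01222351]
```

The tilt picked up at the joint limit (1.8°) persisted, which could help later with the post. Now I go over the gap and check.

```bash
python3 -m inch '{"dp":[[0,0.2,-2],[0,0,-2],[0,0,-2],[0,0,0],[0,0,0]],"roll":[0.04,0,0,0,0],"gripper":[1,1,1,1,1]}' 15;python3 - <<'E'
from h import *
st=arm.state();R=Rotation.from_quat(st['tcp_rot']).as_matrix();print(st['position'],np.arctan2(R[1,0],R[0,0]),R[:,2]);im,d=save('wrist','pics/w5.png')
cv2.imwrite('pics/w5c.png',cv2.resize(im[80:290,130:390,::-1],(780,600*780//780*0+630))[:600])
E
```

```text
clock: 7.7
position: [0.5862, 0.029, 0.1027]
tcp_rot: [0.645, 0.764, 0.006, 0.014]
wrist_force: [0.9, 0.4, -0.2]
finger_gap: 0.304
grasp_force: 15.0
[0.58618796 0.02901462 0.10267817] 1.7389839907802478 [ 0.02904194 -0.00960534 -0.99953204]
```

View pics/w5c.png

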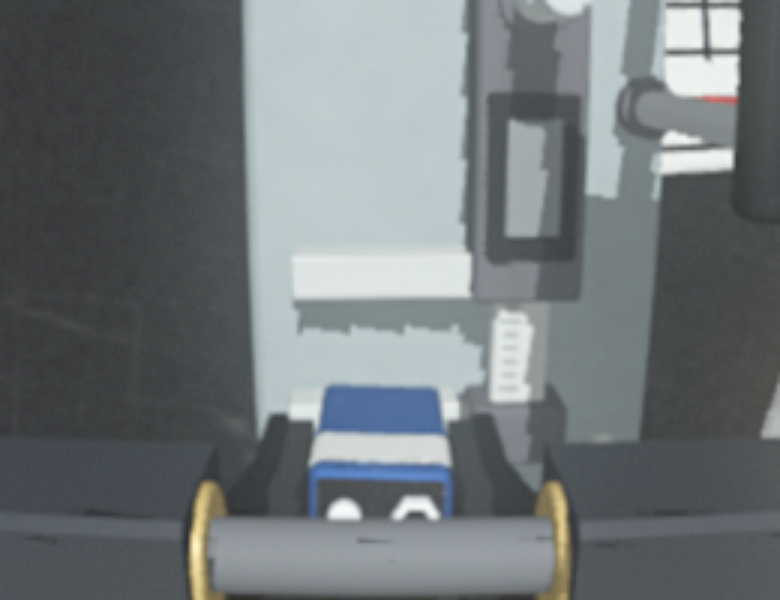

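The sliding jaw's face edge is at crop v≈299 (u 293–470), the fixed jaw's near edge at v≈389 (u 290–320), and the cell (blue) is between u 315 and 447.

Run:
```python
from h import *
st=arm.state();o=np.array([.5895,.0136]);yaw=.165
for n,a,b,z in [('slL',293,299,.032),('slR',470,299,.032),('fixL',291,389,.032),('fixR',458,389,.032),('cellbotL',328,387,.078),('cellbotR',440,387,.078),('plate edge',258,400,.014),('plate edge2',246,100,.014)]:
    print(n,toS(wplane(st,130+a/3-.3,80+b/3-.3,z),o,yaw)*1000)
print('tcp',toS(st['position'],o,yaw))
```

```text
slL [-21.77454     29.73201192]
slR [26.17072129 29.48572723]
fixL [-23.05486663   3.68857852]
fixR [23.66525888  3.31572789]
cellbotL [-11.15329295  22.12275826]
cellbotR [13.91447476 21.91044079]
plate edge [-34.62141638  -6.9093921 ]
plate edge2 [-35.24149462  82.45068714]
tcp [-2.53053626e-05  1.56965370e-02]
```

```bash
python3 -m inch '{"dp":[[-0.05,0.3,0],[0,0,-2],[0,0,-1.5],[0,0,-1],[0,0,-0.5],[0,0,0],[0,0,0]],"roll":[0,0,0,0,0,0,0],"gripper":[1,1,1,1,1,1,1]}' 15;python3 - <<'E'
from h import *
st=arm.state();R=Rotation.from_quat(st['tcp_rot']).as_matrix();print(st['position'],st['wrist_force'],toS(st['position'],np.array([.5895,.0136]),.165),R[:,2]);im,d=save('wrist','pics/w6.png')
cv2.imwrite('pics/w6c.png',cv2.resize(im[80:290,130:390,::-1],(780,630))[:600])
E
```

```text
clock: 8.45
position: [0.5861, 0.0321, 0.0528]
tcp_rot: [0.645, 0.764, 0.006, 0.015]
wrist_force: [0.8, 0.0, -0.1]
finger_gap: 0.304
grasp_force: 15.0
[0.58609233 0.03208667 0.05282428] [ 0.75761487  0.04453016 -0.13363086] [-0.0003249   0.01879531] [ 0.02993523 -0.0097979  -0.99950382]
```

View pics/w6c.png

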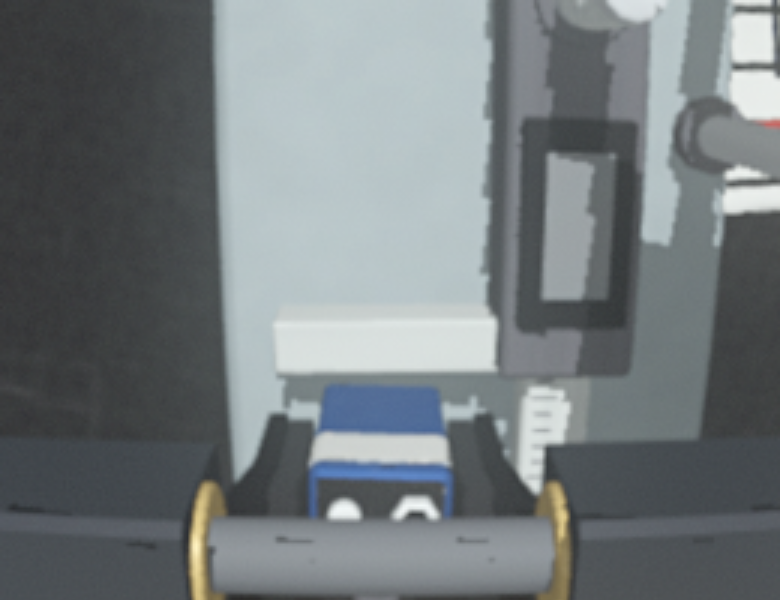

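The cell is already between the jaws, clear of the sliding jaw (face edge v≈373, cell v≈386). Lower it to the base.

```bash
python3 -m inch '{"dp":[[0,0,-0.5],[0,0,-0.4],[0,0,-0.2],[0,0,0],[0,0,0]],"roll":[0,0,0,0,0],"gripper":[1,1,1,1,1]}' 15
```

```text
clock: 9.0
position: [0.5857, 0.0321, 0.0413]
tcp_rot: [0.645, 0.764, 0.006, 0.014]
wrist_force: [0.4, -0.1, -0.9]
finger_gap: 0.297
grasp_force: 15.0
```

```bash
python3 -m inch '{"dp":[[0,0,-0.1],[0,0,0],[0,0,0]],"roll":[0,0,0],"gripper":[1,1,1]}' 15;  python3 -m inch '{"dp":[[0,0,0],[0,0,0],[0,0,0],[0,0,0],[0,0,0],[0,0,0]],"roll":[0,0,0,0,0,0],"gripper":[0.62,0.62,0.62,0.62,0.62,0.62]}' 15
```

```text
clock: 9.3
position: [0.586, 0.032, 0.041]
tcp_rot: [0.645, 0.764, 0.006, 0.015]
wrist_force: [-0.5, -0.2, 4.5]
finger_gap: 0.302
grasp_force: 15.0
clock: 9.9
position: [0.5856, 0.0321, 0.0403]
tcp_rot: [0.645, 0.764, 0.006, 0.014]
wrist_force: [1.4, -0.0, -0.5]
finger_gap: 0.381
grasp_force: 0.0
```

```bash
python3 -m inch '{"dp":[[0,0,1],[0,0,2],[0,0,3],[0,0,4],[0,0,4],[-2,-1,3],[-4,-3,2],[-4,-3,0],[-3,-3,0],[0,0,0]],"roll":[0,0,0,0,0,0.1,0.14,0.14,0.14,0.14],"gripper":[0.62,0.62,0.62,0.62,0.62,0.5,0.5,0.5,0.5,0.5]}' 15;python3 - <<'E'
from h import *
save('top','pics/t2.png')
t=cv2.imread('pics/t2.png');d=np.load('pics/t2.png.npy');o=np.array([.5895,.0136])
q=np.array([[*dep('top',d,u,v),u,v] for u in range(200,250) for v in range(165,205)]);q=q[(q[:,2]>.05)&(q[:,2]<.07)]
print(len(q),np.median(q,0),[toS(x,o,.165) for x in [np.median(q,0),]])
if len(q):print(cv2.minAreaRect(q[:,:2].astype(np.float32)))
cv2.imwrite('pics/t2c.png',cv2.resize(t[140:220,145:265],(600,400)))
E
```

```text
clock: 10.9
position: [0.4552, -0.0707, 0.2303]
tcp_rot: [0.363, 0.932, 0.009, 0.012]
wrist_force: [-0.8, -0.4, -1.1]
finger_gap: 0.5
grasp_force: 0.0
103 [5.86626851e-01 3.24324882e-02 6.03743359e-02 2.26000000e+02
 1.83000000e+02] [array([0.00025915, 0.01904863])]
((0.5871577858924866, 0.03251844272017479), (0.026229217648506165, 0.017433900386095047), 9.268610000610352)
```

View pics/t2c.png

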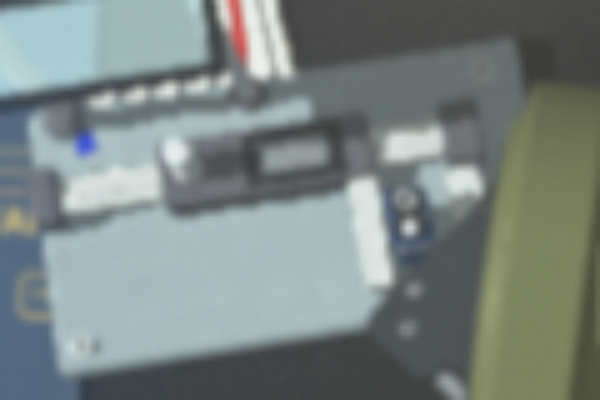

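Cell stands at stand (0,19) mm, yaw 0.162, upright. Now I try in free space to get the lean by going up against the arm's reach limit.

```bash
python3 -m inch '{"dp":[[-1,0,4],[-1,0,4],[-1,0,4],[0,0,4],[0,0,4],[0,0,4],[0,0,4],[0,0,4]],"roll":[0.14,0.14,0.14,0.14,0.14,0.14,0.07,0],"gripper":[0.5,0.5,0.5,0.5,0.5,0.5,0.5,0.5]}'
cat > st.py <<'E'
from h import *
st=arm.state();R=Rotation.from_quat(st['tcp_rot']).as_matrix();z=R[:,2]
print(np.round(st['position'],4),'z',np.round(z,3),'lean',np.degrees(np.arccos(-z[2])).round(1),'az',np.arctan2(z[1],z[0]).round(3),'y',np.round(R[:,1],3),'j',np.round(st['joint_pos'],2),'F',np.round(st['wrist_force'],1),st['clock'])
E
python3 st.py
```

```text
clock: 11.75
position: [0.4285, -0.0649, 0.5513]
tcp_rot: [-0.085, 0.996, 0.014, 0.007]
wrist_force: [0.6, -0.1, 0.0]
finger_gap: 0.499
grasp_force: 0.0
[ 0.4285 -0.0649  0.5513] z [ 0.011  0.029 -1.   ] lean 1.8 az 1.207 y [-0.169  0.985  0.027] j [ 0.15 -0.09 -0.03  1.25 -0.04  1.97  1.84] F [ 0.6 -0.1  0. ] 11.75
```

```bash
python3 -m inch '{"dp":[[0,0,3],[0,0,3],[0,0,3],[0,0,3],[0,0,3],[0,0,3]],"roll":[0,0,0,0,0,0],"gripper":[0.5,0.5,0.5,0.5,0.5,0.5]}' >/dev/null; python3 st.py
```

```text
[ 0.4356 -0.0632  0.642 ] z [ 0.123  0.017 -0.992] lean 7.1 az 0.137 y [-0.165  0.986 -0.004] j [ 0.44 -0.05 -0.31  1.01 -0.05  2.05  1.85] F [0.8 1.2 0.3] 12.35
```

It leans in the wanted direction. Keep going.

```bash
python3 -m inch '{"dp":[[0,0,5],[0,0,5],[0,0,5],[0,0,5],[0,0,5],[0,0,5],[0,0,5],[0,0,5],[0,0,5],[0,0,5]],"roll":[0,0,0,0,0,0,0,0,0,0],"gripper":[0.5,0.5,0.5,0.5,0.5,0.5,0.5,0.5,0.5,0.5]}' >/dev/null; python3 st.py
```

```text
[ 0.4524 -0.0576  0.8321] z [ 0.501 -0.02  -0.865] lean 30.1 az -0.04 y [-0.133  0.986 -0.1  ] j [ 0.42  0.   -0.34  0.56 -0.02  2.05  1.8 ] F [-0.6  0.4  0.8] 13.35
```

```bash
python3 -m inch '{"dp":[[0,0,5],[0,0,5],[0,0,5]],"roll":[0.03,0,0],"gripper":[0.5,0.5,0.5]}' >/dev/null; python3 st.py
```

```text
[ 0.4525 -0.055   0.8852] z [ 0.6   -0.013 -0.8  ] lean 36.9 az -0.021 y [-0.146  0.981 -0.125] j [ 0.    0.03  0.11  0.42 -0.07  2.05  1.82] F [0.3 0.8 0.2] 13.65
```

```bash
python3 -m inch '{"dp":[[0.6,1.5,-4],[0.6,1.5,-4],[0.6,1.5,-4],[0.6,1.5,-4],[0.6,1.5,-4],[0.6,1.5,-4],[0.6,1.5,-4],[0.6,1.5,-4],[0.6,1.5,-4],[0.6,1.5,-4],[0.6,1.5,-4],[0.6,1.5,-4]],"roll":[0,0,0,0,0,0,0,0,0,0,0,0],"gripper":[0.5,0.5,0.5,0.5,0.5,0.5,0.5,0.5,0.5,0.5,0.5,0.5]}' >/dev/null; python3 st.py
```

```text
[0.5625 0.1288 0.4342] z [ 0.563 -0.016 -0.826] lean 34.3 az -0.028 y [-0.148  0.982 -0.12 ] j [-0.18 -0.28 -0.19  1.77  0.19  1.1   1.34] F [0.5 0.6 0.2] 14.85
```

```bash
python3 -m inch '{"dp":[[0,0,-3],[0,0,-3],[0,0,-3],[0,0,-3],[0,0,-3],[0,0,-3],[0,0,0]],"roll":[0,0,0,0,0,0,0],"gripper":[0.5,0.5,0.5,0.5,0.5,0.5,0.5]}' >/dev/null; python3 st.py
```

```text
[0.5599 0.1266 0.25  ] z [ 0.555 -0.019 -0.831] lean 33.8 az -0.035 y [-0.148  0.981 -0.122] j [-0.17 -0.24 -0.23  2.1   0.27  0.75  1.21] F [-0.8 -0.3 -0.7] 15.55
```

```bash
python3 -m inch '{"dp":[[-0.2,0.2,-2],[-0.2,0,-3],[0,0,-3],[0,0,-2],[0,0,-1],[0,0,0],[0,0,0]],"roll":[0,0,0,0,0,0,0],"gripper":[0.5,0.5,0.5,0.5,0.5,0.5,0.5]}' >/dev/null; python3 st.py
python3 - <<'E'
from h import *
st=arm.state();im,d=save('wrist','pics/w7.png')
a=im[:,:,::-1];b=cv2.imread('pics/w7.png');save('scene','pics/s7.png');s=cv2.imread('pics/s7.png')
cv2.imwrite('pics/a7.png',np.hstack([cv2.resize(b[100:340,130:400],(400,355)),cv2.resize(s[80:230,140:310],(400,355))]))
E
```

```text
[0.5599 0.1297 0.1473] z [ 0.564 -0.017 -0.825] lean 34.4 az -0.029 y [-0.148  0.982 -0.121] j [-0.13 -0.13 -0.29  2.24  0.43  0.53  1.01] F [0.9 0.8 0.8] 16.25
```

View pics/a7.png

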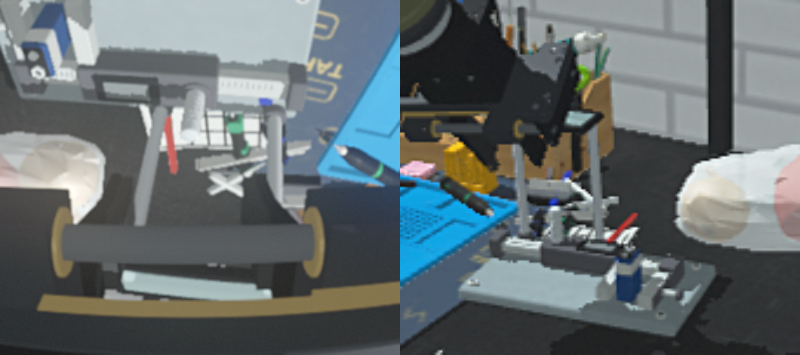

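The wrist half shows the post at crop (195,90–140), between the fingers' lines; the scene half shows the gripper coming in from the robot side, clear of the lens. Locate the post by ray.

Run:
```python
from h import *
st=arm.state();d=np.load('pics/w7.png.npy');R=Rotation.from_quat(st['tcp_rot']).as_matrix();ax=R@np.array(CAL['wrist']['tool_from_camera'])[:3,2]
o=np.array([.5895,.0136]);Q=[]
for v in range(150,205):
  for u in range(245,280):
    e,r=wray(st,u,v);p=e+r*d[v,u]/(r@ax)
    if .048<p[2]<.085 and np.hypot(p[0]-.612,p[1]-.129)<.025:Q.append([*p,u,v])
Q=np.array(Q);print(len(Q));print(np.percentile(Q,[2,50,98],0))
t=Q[Q[:,2]>.071];print(t.mean(0),toS(t.mean(0),o,.165));b=Q[Q[:,2]<.068];print(b.mean(0),toS(b.mean(0),o,.165))
# TCP frame vs post axis
y=R[:,1];print((np.array([.6119,.1288,.06])-st['position'])@R)
```

```text
365
[[6.04135657e-01 1.22618834e-01 4.85748732e-02 2.52000000e+02
  1.68000000e+02]
 [6.06197045e-01 1.28262926e-01 6.45435828e-02 2.59000000e+02
  1.81000000e+02]
 [6.13831231e-01 1.34206280e-01 7.41301562e-02 2.66000000e+02
  1.94000000e+02]]
[6.09056652e-01 1.28384687e-01 7.32780823e-02 2.57594340e+02
 1.90452830e+02] [0.03814469 0.1100135 ]
[6.06174582e-01 1.28266560e-01 5.82839072e-02 2.59888393e+02
 1.75843750e+02] [0.03528236 0.11037036]
[0.00619477 0.00195817 0.10150143]
```

```bash
python3 -m inch '{"dp":[[1,-0.1,-2],[1,0,-2],[1,0,-2],[1,0,-1.5],[1,0,-1],[0,0,-0.4],[0,0,0],[0,0,0]],"roll":[0,0,0,0,0,0,0,0],"gripper":[0.5,0.5,0.5,0.5,0.5,0.5,0.5,0.5]}' >/dev/null; python3 st.py
```

```text
[0.6089 0.1285 0.0572] z [ 0.563 -0.017 -0.826] lean 34.3 az -0.03 y [-0.148  0.982 -0.121] j [-0.11  0.12 -0.29  2.21  0.82  0.36  0.66] F [0.3 0.7 0.5] 17.15
```

```bash
python3 -m inch '{"dp":[[0,0,0],[0,0,0],[0,0,0],[0,0,0],[0,0,0],[0,0,0]],"roll":[0,0,0,0,0,0],"gripper":[0.75,0.75,0.75,0.75,0.75,0.75]}'; python3 -m inch '{"dp":[[0.02,-0.1,0],[0.02,-0.1,0],[0.02,-0.1,0],[0.01,-0.1,0],[0.02,-0.1,0],[0.02,-0.1,0],[0.01,-0.1,0]],"roll":[0,0,0,0,0,0,0],"gripper":[0.75,0.75,0.75,0.75,0.75,0.75,0.75]}';python3 st.py
```

```text
clock: 17.75
position: [0.6086, 0.1281, 0.0562]
tcp_rot: [-0.089, 0.952, -0.036, 0.292]
wrist_force: [-0.0, 0.4, 0.5]
finger_gap: 0.258
grasp_force: 0.0
clock: 18.45
position: [0.6098, 0.1217, 0.0562]
tcp_rot: [-0.089, 0.952, -0.036, 0.292]
wrist_force: [-0.3, 1.0, 0.2]
finger_gap: 0.247
grasp_force: 0.8
[0.6098 0.1217 0.0562] z [ 0.562 -0.017 -0.827] lean 34.2 az -0.029 y [-0.149  0.981 -0.121] j [-0.1   0.12 -0.28  2.22  0.81  0.35  0.69] F [-0.3  1.   0.2] 18.45
```

```bash
python3 -m inch '{"dp":[[0.02,-0.1,0],[0.02,-0.1,0],[0.02,-0.1,0],[0.01,-0.1,0]],"roll":[0,0,0,0],"gripper":[0.75,0.75,0.75,0.75]}'; python3 -m inch '{"dp":[[0.01,-0.05,0],[0.01,-0.05,0],[0.01,-0.05,0]],"roll":[0,0,0],"gripper":[0.75,0.75,0.75]}'; python3 -m inch '{"dp":[[0.01,-0.05,0],[0.01,-0.05,0]],"roll":[0,0],"gripper":[0.75,0.75]}'
python3 - <<'E'
from h import *
im,d=save('top','pics/t8.png');o=np.array([.5895,.0136])
q=np.array([[*dep('top',d,u,v),u,v] for u in range(200,250) for v in range(165,205)]);q=q[(q[:,2]>.05)&(q[:,2]<.07)]
print(len(q),toS(np.median(q,0),o,.165))
E
```

```text
clock: 18.85
position: [0.6106, 0.1172, 0.0562]
tcp_rot: [-0.089, 0.952, -0.036, 0.292]
wrist_force: [0.4, 2.6, -0.6]
finger_gap: 0.249
grasp_force: 0.9
clock: 19.15
position: [0.6108, 0.1156, 0.0562]
tcp_rot: [-0.089, 0.952, -0.036, 0.292]
wrist_force: [-0.0, 1.5, 0.6]
finger_gap: 0.249
grasp_force: 0.9
clock: 19.35
position: [0.6111, 0.1146, 0.0562]
tcp_rot: [-0.089, 0.952, -0.036, 0.292]
wrist_force: [0.0, 1.4, -0.2]
finger_gap: 0.253
grasp_force: 0.9
77 [0.00095644 0.01083704]
```

```bash
for i in 1 2 3; do :; done; python3 -m inch '{"dp":[[0.005,-0.03,0],[0.005,-0.03,0]],"roll":[0,0],"gripper":[0.75,0.75]}' | grep -E "pos|force"; python3 -m inch '{"dp":[[0.005,-0.03,0],[0.005,-0.03,0]],"roll":[0,0],"gripper":[0.75,0.75]}'| grep -E "pos|force"; python3 -m inch '{"dp":[[0.005,-0.03,0],[0,0,0]],"roll":[0,0],"gripper":[0.75,0.75]}'| grep -E "pos|force"
```

```text
position: [0.6112, 0.114, 0.0562]
wrist_force: [-0.4, 2.6, -0.1]
grasp_force: 0.9
position: [0.6112, 0.1134, 0.0562]
wrist_force: [0.3, 1.2, 0.3]
grasp_force: 0.9
position: [0.6113, 0.1131, 0.0562]
wrist_force: [-0.0, 1.3, -0.0]
grasp_force: 0.9
```

```bash
python3 -m inch '{"dp":[[0.005,-0.03,0],[0.005,-0.03,0]],"roll":[0,0],"gripper":[0.75,0.75]}' | grep -E "pos|force"; python3 -m inch '{"dp":[[0.005,-0.03,0],[0,0,0]],"roll":[0,0],"gripper":[0.75,0.75]}'| grep -E "pos|force"; python3 -m inch '{"dp":[[0.005,-0.03,0],[0,0,0]],"roll":[0,0],"gripper":[0.75,0.75]}'| grep -E "pos|force"
```

```text
position: [0.6114, 0.1126, 0.0562]
wrist_force: [0.6, 2.3, -0.2]
grasp_force: 0.9
position: [0.6114, 0.1122, 0.0562]
wrist_force: [-0.1, 1.5, 0.6]
grasp_force: 0.9
position: [0.6115, 0.1119, 0.0562]
wrist_force: [-0.4, 1.3, -0.3]
grasp_force: 0.9
```

```bash
python3 -m inch '{"dp":[[0.005,-0.03,0],[0,0,0]],"roll":[0,0],"gripper":[0.75,0.75]}' | grep -E "pos|force"; python3 -m inch '{"dp":[[0.005,-0.03,0],[0,0,0]],"roll":[0,0],"gripper":[0.75,0.75]}'| grep -E "pos|force"; python3 -m inch '{"dp":[[0.005,-0.03,0],[0,0,0]],"roll":[0,0],"gripper":[0.75,0.75]}'| grep -E "pos|force"
python3 - <<'E'
from h import *
im,d=save('top','pics/t9.png');o=np.array([.5895,.0136])
q=np.array([[*dep('top',d,u,v),u,v] for u in range(200,250) for v in range(165,205)]);q=q[(q[:,2]>.05)&(q[:,2]<.07)&(q[:,3]>218)]
print(len(q),toS(np.median(q,0),o,.165),cv2.minAreaRect(q[:,:2].astype(np.float32)))
E
```

```text
position: [0.6115, 0.1116, 0.0562]
wrist_force: [-0.4, 1.7, -0.1]
grasp_force: 0.9
position: [0.6116, 0.1113, 0.0562]
wrist_force: [-0.7, 1.5, -0.5]
grasp_force: 0.9
position: [0.6117, 0.111, 0.0562]
wrist_force: [-0.3, 1.5, -0.3]
grasp_force: 0.9
75 [0.00026692 0.00692991] ((0.5892218351364136, 0.021539319306612015), (0.026926832273602486, 0.01274341344833374), 9.402556419372559)
```

```bash
python3 -m inch '{"dp":[[0.005,-0.03,0],[0,0,0]],"roll":[0,0],"gripper":[0.75,0.75]}' | grep -E "pos|force"; python3 -m inch '{"dp":[[0.005,-0.03,0],[0,0,0]],"roll":[0,0],"gripper":[0.75,0.75]}'| grep -E "pos|force"
python3 - <<'E'
from h import *
d=np.load('pics/t9.png.npy');o=np.array([.5895,.0136])
# heights along the cell's line (stand x=0) and beam
for x in (0,.005,-.02):
  for y in np.arange(-.02,.045,.002):
    w=toW((x,y),o,.165)
    # project point at z=.06
    c=CAL['top'];R=Rotation.from_quat(c['rotation']).as_matrix();zz=.06 if x!=-.02 else .032;p=R.T@(np.array([*w,zz])-c['eye']);uv=np.array(c['intrinsics'])@(p/p[2])
    print(int(y*1000),int(1000*dep('top',d,round(uv[0]),round(uv[1]))[2]),end=' | ')
  print()
E
```

```text
position: [0.6117, 0.1107, 0.0562]
wrist_force: [-0.7, 2.2, 0.1]
grasp_force: 0.9
position: [0.6117, 0.1104, 0.0562]
wrist_force: [-0.4, 1.6, -0.8]
grasp_force: 0.9
-20 15 | -18 16 | -16 31 | -14 33 | -12 33 | -10 33 | -8 33 | -6 31 | -4 30 | -2 30 | 0 27 | 1 58 | 3 61 | 5 61 | 7 58 | 9 62 | 11 58 | 13 58 | 15 155 | 17 162 | 19 162 | 21 160 | 23 160 | 25 161 | 27 160 | 29 161 | 31 159 | 33 160 | 35 158 | 37 158 | 39 161 | 41 158 | 43 159 | 
-20 12 | -18 16 | -16 10 | -14 28 | -12 33 | -10 32 | -8 32 | -6 32 | -4 32 | -2 35 | 0 31 | 1 57 | 3 62 | 5 58 | 7 59 | 9 60 | 11 63 | 13 152 | 15 163 | 17 163 | 19 162 | 21 162 | 23 164 | 25 164 | 27 162 | 29 162 | 31 162 | 33 163 | 35 163 | 37 164 | 39 160 | 41 158 | 43 161 | 
-20 14 | -18 14 | -16 30 | -14 30 | -12 32 | -10 32 | -8 33 | -6 34 | -4 32 | -2 30 | 0 32 | 1 12 | 3 15 | 5 13 | 7 14 | 9 14 | 11 12 | 13 137 | 15 148 | 17 146 | 19 148 | 21 147 | 23 147 | 25 145 | 27 149 | 29 149 | 31 144 | 33 144 | 35 143 | 37 144 | 39 146 | 41 143 | 43 144 |
```

The cell is upright and its edge is practically at the anvil (y≈1 mm). A few more small steps.

```bash
python3 -m inch '{"dp":[[0.005,-0.03,0],[0,0,0]],"roll":[0,0],"gripper":[0.75,0.75]}' | grep -E "pos|force"; python3 -m inch '{"dp":[[0.005,-0.03,0],[0,0,0]],"roll":[0,0],"gripper":[0.75,0.75]}'| grep -E "pos|force"
```

```text
position: [0.6118, 0.1103, 0.0562]
wrist_force: [-0.1, 1.7, -0.6]
grasp_force: 1.0
position: [0.6119, 0.1102, 0.0562]
wrist_force: [-0.0, 3.5, 1.0]
grasp_force: 1.3
```

```bash
python3 -m inch '{"dp":[[0.005,-0.03,0],[0,0,0]],"roll":[0,0],"gripper":[0.75,0.75]}' | grep -E "pos|force"
```

```text
position: [0.6119, 0.1101, 0.0563]
wrist_force: [0.3, 4.1, 0.1]
grasp_force: 1.7
```

```bash
python3 -m inch '{"dp":[[0.005,-0.03,0],[0,0,0]],"roll":[0,0],"gripper":[0.75,0.75]}' | grep -E "pos|force"; python3 -m inch '{"dp":[[0,0,0],[0,0,0]],"roll":[0,0],"gripper":[0.75,0.75]}' | grep -E "pos|force"
```

```text
position: [0.612, 0.11, 0.0563]
wrist_force: [0.4, 5.2, -0.4]
grasp_force: 2.2
position: [0.612, 0.11, 0.0563]
wrist_force: [-0.6, 5.5, -0.0]
grasp_force: 2.5
```

```bash
python3 -m inch '{"dp":[[0.005,-0.03,0],[0,0,0]],"roll":[0,0],"gripper":[0.75,0.75]}' | grep -E "pos|force"; python3 -m inch '{"dp":[[0,0,0],[0,0,0]],"roll":[0,0],"gripper":[0.75,0.75]}' | grep -E "pos|force"
```

```text
position: [0.6121, 0.1099, 0.0563]
wrist_force: [-0.3, 5.4, -0.0]
grasp_force: 2.7
position: [0.6121, 0.1099, 0.0563]
wrist_force: [0.8, 5.0, -0.9]
grasp_force: 2.7
```

```bash
python3 -m inch '{"dp":[[0,-0.02,0],[0,0,0],[0,0,0],[0,0,0],[0,0,0],[0,0,0],[0,0,0],[0,0,0],[0,0,0],[0,0,0]],"roll":[0,0,0,0,0,0,0,0,0,0],"gripper":[0.75,0.75,0.75,0.75,0.75,0.75,0.75,0.75,0.75,0.75]}' | grep -E "pos|force"
```

```text
position: [0.6121, 0.1099, 0.0563]
wrist_force: [-0.1, 5.9, -0.8]
grasp_force: 2.8
```

```bash
python3 -m inch '{"dp":[[0,0.03,0],[0,0.04,0],[-0.01,0.05,0],[-0.01,0.1,0],[-0.02,0.1,0],[-0.02,0.1,0],[-0.02,0.1,0],[0,0.05,0],[0,0,0],[0,0,0]],"roll":[0,0,0,0,0,0,0,0,0,0],"gripper":[0.75,0.75,0.75,0.75,0.75,0.75,0.75,0.75,0.7,0.65]}' | grep -E "pos|force|gap"
```

```text
position: [0.6111, 0.1142, 0.0561]
wrist_force: [-0.2, 0.5, 0.3]
finger_gap: 0.32
grasp_force: 0.0
```

Free of the post; open a little and back out along the tool axis.

```bash
python3 -m inch '{"dp":[[0,0,0],[0,0,0],[-0.5,0,0.8],[-0.8,0,1.2],[-1.2,0,1.8],[-2,0,3],[-2,0,3],[0,0,4],[0,0,4],[0,-2,4],[0,-3,3],[0,0,0]],"roll":[0,0,0,0,0,0,0,0,0,0,0,0],"gripper":[0.55,0.55,0.55,0.55,0.55,0.55,0.55,0.55,0.55,0.55,0.55,0.55]}' | grep -E "pos|force|gap"; python3 st.py; python3 -m inch '{"dp":[[0,-4,2],[0,-4,2],[0,-4,2],[0,-4,2],[0,-4,0],[0,-4,0],[0,-4,0],[0,-4,0],[0,0,0],[0,0,0]],"roll":[0,0,0,0,0,0,0,0,0,0],"gripper":[0.55,0.55,0.55,0.55,0.55,0.55,0.55,0.55,0.55,0.55]}' | grep -E "pos|force"
python3 - <<'E'
from h import *
im,d=save('top','pics/t10.png');o=np.array([.5895,.0136])
def reg(z0,z1,x0,x1,y0,y1):
    q=np.array([[*dep('top',d,u,v)] for u in range(150,260) for v in range(140,215)]);s=np.array([toS(p,o,.165) for p in q])
    m=(q[:,2]>z0)&(q[:,2]<z1)&(s[:,0]>x0)&(s[:,0]<x1)&(s[:,1]>y0)&(s[:,1]<y1);return s[m]
c=reg(.05,.07,-.03,.03,-.02,.06);print('cell',len(c),cv2.minAreaRect(c.astype(np.float32)))
j=reg(.027,.038,-.018,.015,.0,.06);print('jaw',len(j),j[:,1].min(),j[:,1].max(),cv2.minAreaRect(j[j[:,1]>.012].astype(np.float32)))
p=reg(.062,.085,.02,.06,.05,.15);print('post',p.mean(0) if len(p) else None)
print(arm.state()['clock'])
E
```

```text
position: [0.5651, 0.0657, 0.3065]
wrist_force: [0.1, 0.3, 0.3]
finger_gap: 0.451
grasp_force: 0.0
[0.5651 0.0657 0.3065] z [ 0.559 -0.022 -0.829] lean 34.0 az -0.039 y [-0.143  0.982 -0.122] j [-0.1  -0.3  -0.14  2.04  0.16  0.84  1.44] F [0.1 0.3 0.3] 26.25
position: [0.5723, -0.2516, 0.3783]
wrist_force: [-0.8, 1.5, -0.4]
grasp_force: 0.0
cell 102 ((0.0006045596674084663, 0.009450429119169712), (0.017325330525636673, 0.025647275149822235), 89.64408874511719)
jaw 87 8.447746763387358e-05 0.030080741960247945 ((-0.0013040369376540184, 0.02281569316983223), (0.033053264021873474, 0.016638541594147682), 9.94932746887207)
post [0.03986923 0.09744156]
27.3
```

Cell at stand (0.6, 9.5) mm, square to 0.4°; the jaw back is at 30.1 mm, so its face is at about 18.1, closed on the cell.

```bash
python3 -c "
from cell import arm
print(arm.finish_job())"
```

```text
the job is handed in; nothing more can be done
None
```

The job is handed in: the cell stands upright between the jaws, which I closed on it at an estimated 4 N, held for about a second and left closed, with no jaw or magnifier contact noticed and the bystanders not re-measured; the verdict did not come back.

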